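Find the rocking corner of a jig plate and press its shim flat

TASK

One corner of the jig plate on the jeweller's bench rocks. Press down on the plate's corners, one after another, until you feel the one that gives, then press the ear of that corner's shim down flat. Only press: do not shift or lift the plate, leave the other three shims standing up, and leave the tools and the tin alone.

Things in the scene. Friction and masses are not known exactly. Their poses are not given: they have to be found in the camera images.
- plate: Jig plate: loose aluminium plate 130 x 170 x 10 mm (x, y, z), about 0.65 kg, lying level on four hidden feet, held by friction alone. Origin: centre of its underside, 24 mm above the bench; z up; its top face is 34 mm above the bench. A wooden doming block 44 x 44 x 24 mm is fixed on the middle of its top. One corner, a different one each time, rocks; all look alike.
- base: Fixed dark steel sub-base under the plate, 160 x 290 x 10 mm; origin at the centre of its underside, on the bench. The plate starts centred over it with the same x and y directions.
- corner_1 (a point): Point on the plate's top face over the foot (14 mm diameter) of its +x +y corner, +48, +64 mm from the plate's middle: press here. A sound corner does not give. The rocking one starts to give at 0.5 to 2.5 N, is 4 mm down at about 4 N, then stops hard; the opposite corner rises as much (plate tilts 0.05 rad); let go, it springs back level.
- shim_1 (a joint): Shim of corner_1: see-saw steel strip 24 mm wide, 1.8 mm thick, pivoted 6.5 mm outside the plate's side face in line with corner_1, 21.6 mm above the bench. Its ear reaches 46 mm outward (+y) and slants up. Value (rad): starts 0 to 0.08 (ear up), 0.40 = ear flat on its rest, a hard stop. About 3 N on the ear moves it; friction holds it. Pressed flat, its inner end wedges under the plate.
- shim_1_ear (a point): Point to press on top of the ear of shim_1, on its middle line, 34 mm from the pivot (31 mm outward when up, 34 mm when flat, so 38 to 40 mm from the plate's side face). It moves with the ear: about 33 to 36 mm above the bench when up, 23 mm when flat.
- corner_2 (a point): Point on the plate's top face over the foot (14 mm diameter) of its -x +y corner, -48, +64 mm from the plate's middle: press here. A sound corner does not give. The rocking one starts to give at 0.5 to 2.5 N, is 4 mm down at about 4 N, then stops hard; the opposite corner rises as much (plate tilts 0.05 rad); let go, it springs back level.
- shim_2 (a joint): Shim of corner_2: see-saw steel strip 24 mm wide, 1.8 mm thick, pivoted 6.5 mm outside the plate's side face in line with corner_2, 21.6 mm above the bench. Its ear reaches 46 mm outward (+y) and slants up. Value (rad): starts 0 to 0.08 (ear up), 0.40 = ear flat on its rest, a hard stop. About 3 N on the ear moves it; friction holds it. Pressed flat, its inner end wedges under the plate.
- shim_2_ear (a point): Point to press on top of the ear of shim_2, on its middle line, 34 mm from the pivot (31 mm outward when up, 34 mm when flat, so 38 to 40 mm from the plate's side face). It moves with the ear: about 33 to 36 mm above the bench when up, 23 mm when flat.
- corner_3 (a point): Point on the plate's top face over the foot (14 mm diameter) of its -x -y corner, -48, -64 mm from the plate's middle: press here. A sound corner does not give. The rocking one starts to give at 0.5 to 2.5 N, is 4 mm down at about 4 N, then stops hard; the opposite corner rises as much (plate tilts 0.05 rad); let go, it springs back level.
- shim_3 (a joint): Shim of corner_3: see-saw steel strip 24 mm wide, 1.8 mm thick, pivoted 6.5 mm outside the plate's side face in line with corner_3, 21.6 mm above the bench. Its ear reaches 46 mm outward (-y) and slants up. Value (rad): starts 0 to 0.08 (ear up), 0.40 = ear flat on its rest, a hard stop. About 3 N on the ear moves it; friction holds it. Pressed flat, its inner end wedges under the plate.
- shim_3_ear (a point): Point to press on top of the ear of shim_3, on its middle line, 34 mm from the pivot (31 mm outward when up, 34 mm when flat, so 38 to 40 mm from the plate's side face). It moves with the ear: about 33 to 36 mm above the bench when up, 23 mm when flat.
- corner_4 (a point): Point on the plate's top face over the foot (14 mm diameter) of its +x -y corner, +48, -64 mm from the plate's middle: press here. A sound corner does not give. The rocking one starts to give at 0.5 to 2.5 N, is 4 mm down at about 4 N, then stops hard; the opposite corner rises as much (plate tilts 0.05 rad); let go, it springs back level.
- shim_4 (a joint): Shim of corner_4: see-saw steel strip 24 mm wide, 1.8 mm thick, pivoted 6.5 mm outside the plate's side face in line with corner_4, 21.6 mm above the bench. Its ear reaches 46 mm outward (-y) and slants up. Value (rad): starts 0 to 0.08 (ear up), 0.40 = ear flat on its rest, a hard stop. About 3 N on the ear moves it; friction holds it. Pressed flat, its inner end wedges under the plate.
- shim_4_ear (a point): Point to press on top of the ear of shim_4, on its middle line, 34 mm from the pivot (31 mm outward when up, 34 mm when flat, so 38 to 40 mm from the plate's side face). It moves with the ear: about 33 to 36 mm above the bench when up, 23 mm when flat.
- tin: Bystander: round metal tin, 64 mm diameter, 45 mm high, standing beyond the plate; origin at the centre of its underside.
- screwdriver: Bystander: screwdriver with an orange handle, 170 mm long, lying on the bench to the left of the jig; origin at its middle, underside.
- pliers: Bystander: red-handled pliers, about 130 mm long, 50 mm wide, 12 mm high, lying to the right of the jig; origin under the pivot.
Not all that is in view belongs to the job. There is more than one size of the plate; the one meant has the size given above.

How it is judged:
On the way, in this order (a step that is already met when the one before it is completed fails the run):
1. the rocking corner of the plate has been pressed down by the fingers so that it gives (2 mm or more) (distance of foot_pad_c0 from where it was at the start of the episode above 0.002 m and contact force between the fingers and plate above 0.5 N), for 0.1 s.
2. the ear of that corner's shim has been pressed flat (((horizontal distance between shim_1_ear and foot_pad_c0 below 0.078 m and value of joint shim_1 above 0.35 rad) or (horizontal distance between shim_2_ear and foot_pad_c0 below 0.078 m and value of joint shim_2 above 0.35 rad) or (horizontal distance between shim_3_ear and foot_pad_c0 below 0.078 m and value of joint shim_3 above 0.35 rad) or (horizontal distance between shim_4_ear and foot_pad_c0 below 0.078 m and value of joint shim_4 above 0.35 rad))), for 0.2 s.
At the end, for the whole second after the job is handed in: The shim at the rocking corner is flat (joint over 0.35 of 0.40 rad), the other three still stand up (joint under 0.2), the plate lies level (within 0.015 rad), at rest and within 15 mm of where it began, and the tin, screwdriver and pliers are within 30 mm of where they began (((horizontal distance between shim_1_ear and foot_pad_c0 below 0.078 m and value of joint shim_1 above 0.35 rad) or (horizontal distance between shim_2_ear and foot_pad_c0 below 0.078 m and value of joint shim_2 above 0.35 rad) or (horizontal distance between shim_3_ear and foot_pad_c0 below 0.078 m and value of joint shim_3 above 0.35 rad) or (horizontal distance between shim_4_ear and foot_pad_c0 below 0.078 m and value of joint shim_4 above 0.35 rad)) and not ((not (horizontal distance between shim_1_ear and foot_pad_c0 below 0.078 m) and value of joint shim_1 above 0.2 rad) or (not (horizontal distance between shim_2_ear and foot_pad_c0 below 0.078 m) and value of joint shim_2 above 0.2 rad) or (not (horizontal distance between shim_3_ear and foot_pad_c0 below 0.078 m) and value of joint shim_3 above 0.2 rad) or (not (horizontal distance between shim_4_ear and foot_pad_c0 below 0.078 m) and value of joint shim_4 above 0.2 rad)) and angle between plate's own z axis and vertical below 0.015 rad and distance of plate from where it was at the start of the episode below 0.015 m and linear speed of plate below 0.02 m/s and not (distance of tin from where it was at the start of the episode above 0.03 m) and not (distance of screwdriver from where it was at the start of the episode above 0.03 m) and not (distance of pliers from where it was at the start of the episode above 0.03 m)); the robot touches nothing.
It fails at once if a shim of a corner that does not rock is pressed down (joint over 0.2 rad) ((not (horizontal distance between shim_1_ear and foot_pad_c0 below 0.078 m) and value of joint shim_1 above 0.2 rad) or (not (horizontal distance between shim_2_ear and foot_pad_c0 below 0.078 m) and value of joint shim_2 above 0.2 rad) or (not (horizontal distance between shim_3_ear and foot_pad_c0 below 0.078 m) and value of joint shim_3 above 0.2 rad) or (not (horizontal distance between shim_4_ear and foot_pad_c0 below 0.078 m) and value of joint shim_4 above 0.2 rad)).
It fails at once if the plate is shifted or lifted by more than 15 mm (distance of plate from where it was at the start of the episode above 0.015 m).
It fails at once if the tin, screwdriver or pliers are moved by more than 30 mm (distance of any of tin, screwdriver, pliers from where it was at the start of the episode above 0.03 m).
It also fails if it takes over 45 s, if anything falls off the work surface, if the arm or the gripper's body presses on something with over 40 N, if the wrist force passes 120 N, or if a joint passes its speed limit or range.

ROBOT

A 7-joint arm with a two-finger parallel gripper is mounted at the origin on the work surface. World frame = base frame: x ahead of the robot, y to its left, z up, the work surface at z = 0. Lengths are in m, angles in rad, forces in N, time in s.
With the tool pointing down it reaches from about 0.4 to 0.875 m from the base axis. Payload 19.3 kg.
Tool frame: the origin (TCP) lies at the very end of the fingers, on their centre line; the grasp point (between the pads) lies 19 mm behind it; z points along the fingers, y is the direction in which the jaws open and shut (so a half turn about z gives the same grasp; the last joint's range is limited). The gripper opens to 85 mm and grips with 20 to 120 N. Pads are 22 mm wide; open, the fingers measure 114 mm over their backs; the gripper's body (76 mm by 85 mm) begins 54 mm behind the grasp point. The pads swing forward as they close: fully open they stand 13 mm farther back than shut.
Start: joints at [-1.201, 0.521, -0.036, 1.599, 0.021, 1.021, -0.113], TCP at [0.266, 0.566, 0.231] pointing down, gripper open.
Joint ranges: [-2.91, 2.91], [-0.3, 2.13], [-1.5, 1.42], [0.17, 2.43], [-1.26, 4.41], [0.16, 1.93], [-2.52, 2.52]. Speed limits (rad/s): [1.89, 1.89, 2.39, 2.39, 3.01, 3.01, 3.01].

INTERFACE

Orientations are given as [roll, pitch, yaw] about the fixed x, y, z axes, in that order (R = Rz(yaw) Ry(pitch) Rx(roll)).
In Python, from workcell import bot gives the robot as it stands.
- The arm moves only by the tool carry_out, never from a script. Its argument "targets" is a list of rows, each a list of 7 numbers: the shift along the tool's x, y, z in mm, then the turn, a rotation vector about the tool's x, y, z in units of 6 degrees (1.0 is 6 degrees), then the closure in counts, from 0 (fully open) to 255 (shut). A call has 1 to 5 rows; each row shifts and turns the commanded pose from where the row before left it, along the tool's axes as they then stand; what a row does not reach is not made up. A row lasts 1/12 s, in which the tool goes at most 41.7 mm and 7.16 degrees, less where a joint would pass 70% of its speed; a pose out of reach is approached as far as the arm can. A call is refused whole if a number of a shift passes 41.7 or a number of a turn 1, either way. A call with a gripper value outside its range is refused whole. The fingers move at their own pace and stop on an object; "force" is the grip in N (left out, the last holds). Time passes only in rows, so rows that do not move let the fingers close. It gives the time, the measured TCP pose, the force and the opening at its end, in the units of the state.
- bot.observe(): the state, without advancing time (a new reading comes with each control period).
- bot.grab_frame(name): name is "scene" or "side" or "wrist"; returns a dict with "color" (384x512x3 uint8, red, green, blue), "z_map" (384x512 float32, m along the optical axis (not along the pixel's ray), 0 where there is no reading), "K" (3x3 intrinsics, pixels), "k1" (the pictures are not rectified: a ray, as slopes to the right and down, at radius r is drawn at 1 + k1 r^2 times it, then the intrinsics apply), "cam_to_world" (4x4, takes a point from camera to world coordinates); the wrist camera has in their place "T_tool_cam" (4x4, takes a point from camera to tool coordinates, whose origin is the TCP and whose axes are the flange's). Camera axes: x right, y down, z forward; pixel columns grow to the right and rows downward; lengths in m; the calibration is good to about 2 mm. A picture is of the moment at which its call begins: read the wrist's pose just before it.
- bot.job_done(): hands the job in, once; it reports no verdict.
The state is a dict: "clock": time; "qpos": joint angles; "qd": joint speeds; "joint_efforts": joint torques, N m; "position": TCP position; "tool_rot": TCP orientation; "force": force on the tool from outside, world axes, zero at the start; "moment": the same for the moment, N m; "grip_width": finger opening in m.
Only numpy, scipy, OpenCV 4.12 (cv2) and the standard library are available. Lean on these libraries where they do the work, as an engineer would, in place of code of your own. Each camera call takes 0.05 s, during which the arm holds its last target. There are 200 camera calls.

## Working session

There is one attempt and no reset: what is moved stays moved. The work goes in short steps, Python scripts to look and compute and a tool call to move; the robot and the scene stay as the last step left them, time stands still between calls to the robot, and variables do not carry over. Pictures are saved under pics/ and viewed, about 8 in all and at most 12, crops included, and the job is handed in when it is done.

Besides the shell and the picture viewer there is one more tool, called after "Request:" by a JSON object that holds its "api" and its "payload", one argument or row to a line. carry_out: Moves the arm, as the interface text tells. Its arguments: {"type":"object","properties":{"targets":{"type":"array","items":{"type":"array","items":{"type":"number"}}},"force":{"type":"number"}},"required":["targets"]}

```bash
mkdir -p pics; cat > h.py <<'E'
import numpy as np, cv2
from workcell import bot
from scipy.spatial.transform import Rotation as R
def cloud(f):
    h,w=f["z_map"].shape
    uv=np.stack(np.meshgrid(np.arange(w),np.arange(h)),-1).reshape(-1,1,2).astype(float)
    n=cv2.undistortPoints(uv,f["K"],np.array([f["k1"],0,0,0.])).reshape(h,w,2)
    z=f["z_map"][...,None]; P=np.concatenate([n*z,z],-1)
    T=np.array(f["cam_to_world"]); W=P@T[:3,:3].T+T[:3,3]
    W[f["z_map"]<=0]=np.nan
    return W
def save(f,n,s=1): cv2.imwrite("pics/"+n,cv2.resize(f["color"][...,::-1],None,fx=s,fy=s))
E
python3 - <<'E'
from h import *
print(bot.observe())
for n in ("scene","side"):
    f=bot.grab_frame(n); save(f,n+"0.png",1.5); np.savez("pics/"+n,**f); W=cloud(f)
    print(n,f["k1"],np.array(f["cam_to_world"]).round(3).tolist())
    m=(abs(W[...,2]-.034)<.004)&(W[...,0]>.3)
    c,l,s,_=cv2.connectedComponentsWithStats(m.astype(np.uint8))
    for i in range(1,c):
        if s[i,4]>150:
            p=W[l==i][:,:2]; print(s[i],p.mean(0).round(3),cv2.minAreaRect((p*1000).astype(np.float32)))
E
```

```text
{'clock': 0.0, 'qpos': array([-1.20119136,  0.52202265, -0.03631018,  1.5999855 ,  0.02120772,
        1.02108694, -0.11279131]), 'qd': array([-0.00144036,  0.0009492 , -0.00046686, -0.00075907, -0.00134582,
        0.00136963, -0.0012749 ]), 'joint_efforts': array([-1.32689926e-03, -9.27099895e+01,  1.97946489e+00, -3.69933307e+01,
        1.77598209e-02,  8.14142200e-03, -5.31245576e-05]), 'position': array([0.26600723, 0.56520771, 0.2307286 ]), 'tool_rot': array([-3.14047932e+00,  9.39539409e-05,  2.70177515e+00]), 'force': array([ 0.55385924,  0.33858767, -0.29000854]), 'moment': array([ 0.03156289, -0.00135198, -0.02202775]), 'grip_width': 0.08530864132082427}
scene -0.10274883526026125 [[-0.857, 0.409, -0.314, 0.849], [0.516, 0.684, -0.516, 0.545], [0.003, -0.604, -0.797, 1.015], [0.0, 0.0, 0.0, 1.0]]
[ 192  184   85   71 2489] [ 0.545 -0.054] ((543.2781372070312, -60.09929656982422), (131.0869598388672, 173.20742797851562), 16.66623878479004)
side -0.12537415483192663 [[0.774, -0.466, 0.428, -0.088], [-0.633, -0.566, 0.528, -0.824], [-0.004, -0.68, -0.733, 1.04], [0.0, 0.0, 0.0, 1.0]]
[ 222  153   68   47 1269] [ 0.536 -0.066] ((540.8059692382812, -57.706809997558594), (135.08035278320312, 173.2908172607422), 15.642075538635254)
```

View pics/scene0.png

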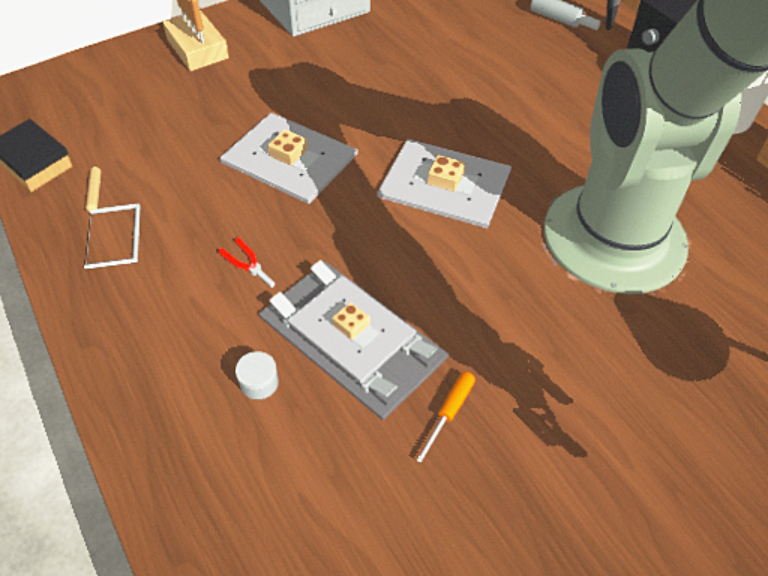

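View pics/side0.png

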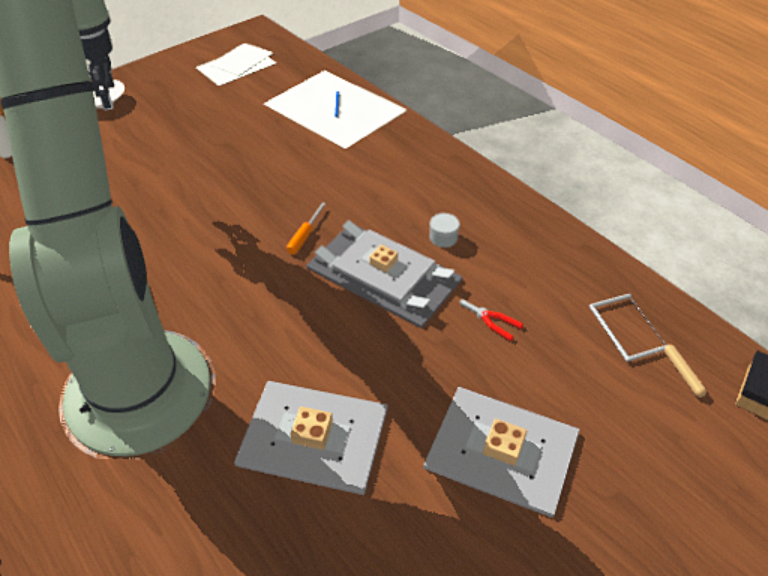

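The jig plate is the one on the dark base at scene (350,320): 131 x 173 mm, top at 34 mm, with four shims. The other two plates, at (290,160) and (445,185), lie straight on the bench without a base or shims. I'm moving above it with the fingers shut.

Request:
{"api": "carry_out", "payload": {
  "targets": [
    [-28, -25, -5, 0, 0, 0, 255],
    [-28, -25, -5, 0, 0, 0, 255],
    [-28, -25, -5, 0, 0, 0, 255],
    [-28, -25, -5, 0, 0, 0, 255],
    [-28, -25, -5, 0, 0, 0, 255]
  ]
}}

```text
clock: 0.52
position: [0.3398, 0.3909, 0.2563]
tool_rot: [-3.141, -0.0, 2.702]
force: [0.7, 1.0, 0.2]
grip_width: 0.0258
```

Request:
{"api": "carry_out", "payload": {
  "targets": [
    [-28, -25, -5, 0, 0, 0, 255],
    [-28, -25, -5, 0, 0, 0, 255],
    [-28, -25, -5, 0, 0, 0, 255],
    [-28, -25, -5, 0, 0, 0, 255],
    [-28, -25, -5, 0, 0, 0, 255]
  ]
}}

```text
clock: 0.93
position: [0.4133, 0.2182, 0.2815]
tool_rot: [3.142, -0.0, 2.702]
force: [0.2, 1.2, -0.1]
grip_width: -0.0001
```

Request:
{"api": "carry_out", "payload": {
  "targets": [
    [-28, -25, -5, 0, 0, 0, 255],
    [-28, -25, -5, 0, 0, 0, 255],
    [-28, -25, -5, 0, 0, 0, 255],
    [-28, -25, -5, 0, 0, 0, 255],
    [-28, -25, -5, 0, 0, 0, 255]
  ]
}}

```text
clock: 1.35
position: [0.4867, 0.0455, 0.3066]
tool_rot: [3.142, -0.0, 2.702]
force: [0.7, 0.5, -0.3]
grip_width: -0.0005
```

Request:
{"api": "carry_out", "payload": {
  "targets": [
    [0, 0, 0, 0, 0, 1, 255],
    [0, 0, 0, 0, 0, 1, 255],
    [0, 0, 0, 0, 0, 1, 255],
    [0, 0, 0, 0, 0, 1, 255]
  ]
}}

```text
clock: 1.68
position: [0.4864, 0.0471, 0.3061]
tool_rot: [-3.141, -0.0, 2.277]
force: [0.5, 0.5, -0.4]
grip_width: 0.0
```

Request:
{"api": "carry_out", "payload": {
  "targets": [
    [0, 0, 0, 0, 0, 1, 255],
    [0, 0, 0, 0, 0, 1, 255],
    [0, 0, 0, 0, 0, 1, 255],
    [0, 0, 0, 0, 0, 1, 255],
    [0, 0, 0, 0, 0, 0, 255]
  ]
}}

```text
clock: 2.1
position: [0.4863, 0.0474, 0.3061]
tool_rot: [-3.141, 0.0, 1.859]
force: [-0.6, -0.1, -0.5]
grip_width: 0.0
```

```bash
cat >> h.py <<'E'
def wrist():
    o=bot.observe(); f=bot.grab_frame("wrist")
    T=np.eye(4); T[:3,:3]=R.from_euler("xyz",o["tool_rot"]).as_matrix(); T[:3,3]=o["position"]
    f["cam_to_world"]=T@np.array(f["T_tool_cam"]); return f
def plates(f,z=.034):
    W=cloud(f); m=(abs(W[...,2]-z)<.003)
    m=cv2.morphologyEx(m.astype(np.uint8),cv2.MORPH_OPEN,np.ones((9,9)))
    c,l,s,_=cv2.connectedComponentsWithStats(m)
    for i in range(1,c):
        if s[i,4]>150:
            p=W[l==i]; print(s[i],p.mean(0).round(4),cv2.minAreaRect((p[:,:2]*1000).astype(np.float32)))
E
python3 - <<'E'
from h import *
f=wrist(); print(np.array(f["T_tool_cam"]).round(3).tolist()); save(f,"w0.png",1.5); plates(f)
E
```

```text
[[0.0, -0.965, -0.26, 0.066], [1.0, 0.0, 0.0, 0.0], [-0.0, -0.26, 0.965, -0.143], [0.0, 0.0, 0.0, 1.0]]
[ 227  184   81   81 3586] [ 0.5375 -0.0169  0.034 ] ((537.4223022460938, -44.01417541503906), (129.3619384765625, 142.30357360839844), 15.136032104492188)
```

View pics/w0.png

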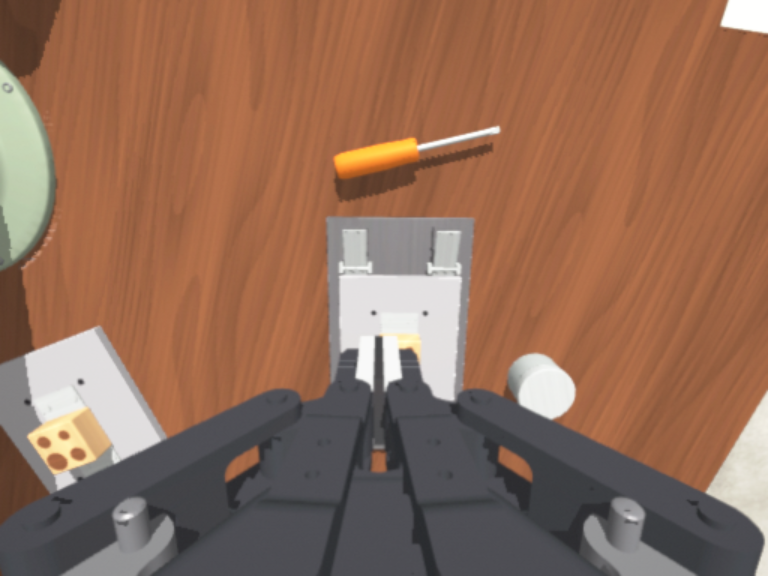

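The view is square to the plate. The plate centre is about (0.542, -0.058) at a yaw of about 16 deg, and all three cameras agree to within 2 mm. The shims on this side are at (355,250) and (447,250). I'm heading for corner_2 first.

Request:
{"api": "carry_out", "payload": {
  "targets": [
    [-13, -6, 37, 0, 0, 0, 255],
    [-13, -6, 37, 0, 0, 0, 255],
    [-13, -6, 37, 0, 0, 0, 255],
    [-13, -6, 37, 0, 0, 0, 255],
    [0, 0, 37, 0, 0, 0, 255]
  ]
}}

```text
clock: 2.57
position: [0.4779, -0.0119, 0.12]
tool_rot: [3.141, 0.001, 1.866]
force: [1.5, -0.7, -0.3]
grip_width: 0.0002
```

Request:
{"api": "carry_out", "payload": {
  "targets": [
    [0, 0, 37, 0, 0, 0, 255],
    [0, 0, 30, 0, 0, 0, 255],
    [0, 0, 8, 0, 0, 0, 255],
    [0, 0, 4, 0, 0, 0, 255],
    [0, 0, 0, 0, 0, 0, 255]
  ]
}}

```text
clock: 2.98
position: [0.4787, -0.0095, 0.0426]
tool_rot: [-3.141, -0.0, 1.865]
force: [0.7, 0.1, -0.9]
grip_width: -0.0003
```

Request:
{"api": "carry_out", "payload": {
  "targets": [
    [0, 0, 3, 0, 0, 0, 255],
    [0, 0, 1, 0, 0, 0, 255],
    [0, 0, 0, 0, 0, 0, 255]
  ]
}}

```text
clock: 3.23
position: [0.4791, -0.0091, 0.0393]
tool_rot: [3.14, 0.0, 1.865]
force: [0.4, 0.3, -0.6]
grip_width: -0.0001
```

Request:
{"api": "carry_out", "payload": {
  "targets": [
    [0, 0, 3, 0, 0, 0, 255],
    [0, 0, 1, 0, 0, 0, 255],
    [0, 0, 0, 0, 0, 0, 255]
  ]
}}

```text
clock: 3.48
position: [0.4785, -0.0093, 0.0343]
tool_rot: [3.142, -0.0, 1.864]
force: [-0.4, 0.2, -1.0]
grip_width: 0.0
```

Request:
{"api": "carry_out", "payload": {
  "targets": [
    [0, 0, 1, 0, 0, 0, 255],
    [0, 0, 0, 0, 0, 0, 255]
  ]
}}

```text
clock: 3.65
position: [0.4786, -0.0093, 0.0339]
tool_rot: [3.141, -0.0, 1.864]
force: [-3.8, 0.9, 19.1]
grip_width: 0.0
```

Request:
{"api": "carry_out", "payload": {
  "targets": [
    [0, 0, 1, 0, 0, 0, 255],
    [0, 0, 0, 0, 0, 0, 255]
  ]
}}

```text
clock: 3.82
position: [0.4787, -0.0093, 0.0337]
tool_rot: [3.141, -0.001, 1.864]
force: [-10.0, 0.8, 45.3]
grip_width: -0.0001
```

Request:
{"api": "carry_out", "payload": {
  "targets": [
    [0, 0, 1, 0, 0, 0, 255],
    [0, 0, 0, 0, 0, 0, 255]
  ]
}}

```text
clock: 3.98
position: [0.4787, -0.0093, 0.0335]
tool_rot: [3.14, -0.001, 1.863]
force: [-16.0, 1.7, 69.6]
grip_width: -0.0001
```

Corner_2 is sound: 70 N with no give. Next is corner_1.

Request:
{"api": "carry_out", "payload": {
  "targets": [
    [0, 0, -15, 0, 0, 0, 255],
    [0, 32, -3, 0, 0, 0, 255],
    [0, 32, 0, 0, 0, 0, 255],
    [-1, 32, 0, 0, 0, 0, 255],
    [0, 0, 10, 0, 0, 0, 255]
  ]
}}

```text
clock: 4.4
position: [0.5768, 0.0197, 0.0408]
tool_rot: [3.135, 0.001, 1.866]
force: [-1.1, 0.8, -0.3]
grip_width: -0.0003
```

Request:
{"api": "carry_out", "payload": {
  "targets": [
    [0, 0, 4, 0, 0, 0, 255],
    [0, 0, 0, 0, 0, 0, 255]
  ]
}}

```text
clock: 4.57
position: [0.5703, 0.0174, 0.0345]
tool_rot: [-3.141, -0.0, 1.864]
force: [-1.9, 1.2, -0.2]
grip_width: 0.0001
```

Request:
{"api": "carry_out", "payload": {
  "targets": [
    [0, 0, 2, 0, 0, 0, 255],
    [0, 0, 0, 0, 0, 0, 255]
  ]
}}

```text
clock: 4.73
position: [0.5701, 0.0171, 0.034]
tool_rot: [-3.141, -0.0, 1.863]
force: [-2.5, 0.2, 11.6]
grip_width: 0.0001
```

Request:
{"api": "carry_out", "payload": {
  "targets": [
    [0, 0, 1, 0, 0, 0, 255],
    [0, 0, 0, 0, 0, 0, 255]
  ]
}}

```text
clock: 4.9
position: [0.5701, 0.0172, 0.0338]
tool_rot: [3.141, -0.001, 1.863]
force: [-7.3, 1.5, 29.8]
grip_width: 0.0003
```

Corner_1 is sound: 30 N with no give. Next is corner_4.

Request:
{"api": "carry_out", "payload": {
  "targets": [
    [0, 0, -15, 0, 0, 0, 255],
    [-32, 0, -2, 0, 0, 0, 255],
    [-32, -1, 0, 0, 0, 0, 255],
    [-32, -1, 0, 0, 0, 0, 255],
    [-32, 0, 0, 0, 0, 0, 255]
  ]
}}

```text
clock: 5.32
position: [0.605, -0.1074, 0.0496]
tool_rot: [-3.141, -0.0, 1.864]
force: [-0.8, 0.3, 0.4]
grip_width: 0.0002
```

Request:
{"api": "carry_out", "payload": {
  "targets": [
    [0, 0, 0, 0, 0, 0, 255],
    [0, 0, 10, 0, 0, 0, 255],
    [0, 0, 4, 0, 0, 0, 255],
    [0, 0, 0, 0, 0, 0, 255]
  ]
}}

```text
clock: 5.65
position: [0.6046, -0.1047, 0.0339]
tool_rot: [-3.14, -0.001, 1.865]
force: [-2.0, -1.1, 1.2]
grip_width: -0.0001
```

Request:
{"api": "carry_out", "payload": {
  "targets": [
    [0, 0, 2, 0, 0, 0, 255],
    [0, 0, 0, 0, 0, 0, 255]
  ]
}}

```text
clock: 5.82
position: [0.6054, -0.1047, 0.033]
tool_rot: [-3.141, -0.001, 1.865]
force: [-2.0, 1.8, 2.2]
grip_width: 0.0003
```

Request:
{"api": "carry_out", "payload": {
  "targets": [
    [0, 0, 1, 0, 0, 0, 255],
    [0, 0, 0, 0, 0, 0, 255]
  ]
}}

```text
clock: 5.98
position: [0.6057, -0.105, 0.0323]
tool_rot: [-3.142, -0.0, 1.865]
force: [-1.5, 1.2, 3.1]
grip_width: -0.0
```

Corner_4 gives: 2 to 3 N, already 1.7 mm down. I'll press on to its stop.

Request:
{"api": "carry_out", "payload": {
  "targets": [
    [0, 0, 1, 0, 0, 0, 255],
    [0, 0, 1, 0, 0, 0, 255],
    [0, 0, 0, 0, 0, 0, 255]
  ]
}}

```text
clock: 6.23
position: [0.6061, -0.1053, 0.0307]
tool_rot: [3.141, -0.0, 1.864]
force: [-3.4, 4.1, 11.0]
grip_width: -0.0
```

Request:
{"api": "carry_out", "payload": {
  "targets": [
    [0, 0, 1, 0, 0, 0, 255],
    [0, 0, 0, 0, 0, 0, 255],
    [0, 0, 0, 0, 0, 0, 255]
  ]
}}

```text
clock: 6.48
position: [0.6062, -0.1053, 0.0303]
tool_rot: [3.141, -0.0, 1.864]
force: [-5.9, 4.6, 20.8]
grip_width: -0.0001
```

Corner_4 is the rocking one: it stops hard about 3.7 mm down. I'll release it, move over its ear and take a look.

Request:
{"api": "carry_out", "payload": {
  "targets": [
    [0, 0, -10, 0, 0, 0, 255],
    [0, 0, -30, 0, 0, 0, 255],
    [-20, -1, 0, 0, 0, 0, 255],
    [-20, -1, 0, 0, 0, 0, 255],
    [-21, 0, 0, 0, 0, 0, 255]
  ]
}}

```text
clock: 6.9
position: [0.622, -0.1653, 0.0701]
tool_rot: [3.141, 0.001, 1.865]
force: [-0.9, -0.4, -0.7]
grip_width: -0.0002
```

Request:
{"api": "carry_out", "payload": {
  "targets": [
    [0, 0, 0, 0, 0, 0, 255],
    [0, 0, 0, 0, 0, 0, 255]
  ]
}}

```text
clock: 7.07
position: [0.6215, -0.166, 0.0693]
tool_rot: [3.142, 0.001, 1.862]
force: [0.6, 0.0, -0.2]
grip_width: 0.0001
```

```bash
python3 - <<'E'
from h import *
f=wrist(); 
g=bot.grab_frame("scene"); plates(g)
a=cv2.resize(f["color"],None,fx=1.4,fy=1.4)[100:]; 
b=cv2.resize(g["color"][140:300,150:330],None,fx=3,fy=3)
cv2.imwrite("pics/w1.png",a[...,::-1]); cv2.imwrite("pics/s1.png",b[...,::-1]); print(bot.observe()["position"])
E
```

```text
[ 0.62145145 -0.16401341  0.06922424]
```

View pics/w1.png

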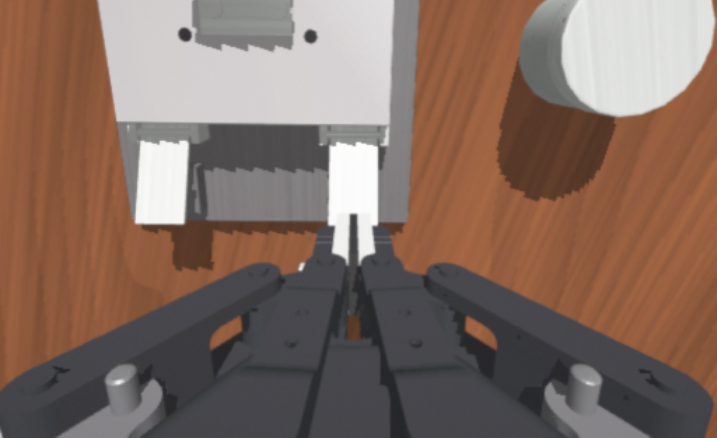

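View pics/s1.png

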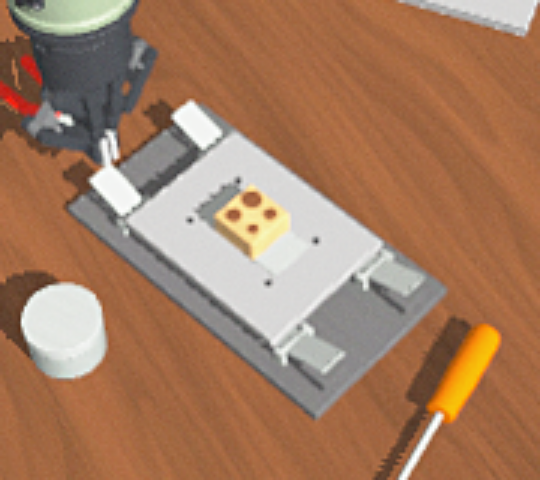

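The fingertips are over shim_4's ear, at wrist picture (353,215), centred across its width. Shim_3's ear at (162,180) is well clear. I'll measure the plate edge and ears in tool axes before pressing.

```bash
python3 - <<'E'
from h import *
f=wrist(); o=bot.observe(); W=cloud(f)
M=R.from_euler("xyz",o["tool_rot"]).as_matrix(); L=(W-o["position"])@M*1000
def at(u,v):  # w1.png pixel
    c,r=int(u/1.4),int((v+100)/1.4); print((u,v),L[r,c].round(1),W[r,c].round(4))
for p in [(352,115),(252,118),(160,118),(335,180),(354,150),(354,180),(354,200),(374,180),(162,150),(162,185),(162,215)]: at(*p)
E
```

```text
(352, 115) [45.2 -0.7 36. ] [ 0.6077 -0.1207  0.0332]
(252, 118) [ 44.  -47.6  34.7] [ 0.5631 -0.1354  0.0346]
(160, 118) [ 44.1 -90.8  34.2] [ 0.5218 -0.1479  0.0351]
(335, 180) [11.7 -9.2 38.9] [ 0.6092 -0.1552  0.0303]
(354, 150) [26.7  0.  43.5] [ 0.6137 -0.1382  0.0258]
(354, 180) [12.2  0.  37.2] [ 0.6179 -0.152   0.032 ]
(354, 200) [ 2.8 -0.  34.6] [ 0.6206 -0.1611  0.0347]
(374, 180) [12.1 10.6 37.9] [ 0.628  -0.1491  0.0314]
(162, 150) [ 26.5 -97.5  44.4] [ 0.5204 -0.1667  0.0248]
(162, 185) [  9.8 -96.6  38. ] [ 0.5261 -0.1823  0.0312]
(162, 215) [ -4.5 -95.8  32.5] [ 0.5311 -0.1958  0.0367]
```

Everything agrees: the ear's midline is at tool y about 0, the plate edge at x about +42, and the ear height is 34.7 mm at x +3. I'll shift by +3 and press down.

Request:
{"api": "carry_out", "payload": {
  "targets": [
    [3, 0, 15, 0, 0, 0, 255],
    [0, 0, 12, 0, 0, 0, 255],
    [0, 0, 5, 0, 0, 0, 255],
    [0, 0, 3, 0, 0, 0, 255],
    [0, 0, 3, 0, 0, 0, 255]
  ]
}}

```text
clock: 7.63
position: [0.6205, -0.1619, 0.0311]
tool_rot: [-3.141, 0.0, 1.864]
force: [-1.2, -0.5, 2.3]
grip_width: -0.0
```

Request:
{"api": "carry_out", "payload": {
  "targets": [
    [0, 0, 3, 0, 0, 0, 255],
    [0, 0, 2, 0, 0, 0, 255],
    [0, 0, 1, 0, 0, 0, 255],
    [0, 0, 0, 0, 0, 0, 255]
  ]
}}

```text
clock: 7.97
position: [0.6208, -0.1619, 0.0253]
tool_rot: [3.141, 0.0, 1.864]
force: [-0.4, -0.2, 0.7]
grip_width: 0.0002
```

Request:
{"api": "carry_out", "payload": {
  "targets": [
    [0, 0, 2, 0, 0, 0, 255],
    [0, 0, 0, 0, 0, 0, 255]
  ]
}}

```text
clock: 8.13
position: [0.6207, -0.1618, 0.0232]
tool_rot: [3.141, 0.0, 1.864]
force: [0.7, -1.2, 1.4]
grip_width: 0.0003
```

Request:
{"api": "carry_out", "payload": {
  "targets": [
    [0, 0, 1, 0, 0, 0, 255],
    [0, 0, 0, 0, 0, 0, 255]
  ]
}}

```text
clock: 8.3
position: [0.6208, -0.1618, 0.0225]
tool_rot: [3.141, 0.0, 1.864]
force: [-0.5, -1.5, 4.7]
grip_width: 0.0
```

Request:
{"api": "carry_out", "payload": {
  "targets": [
    [0, 0, 1, 0, 0, 0, 255],
    [0, 0, 0, 0, 0, 0, 255],
    [0, 0, 0, 0, 0, 0, 255]
  ]
}}

```text
clock: 8.55
position: [0.6209, -0.1619, 0.0222]
tool_rot: [3.141, 0.0, 1.864]
force: [-3.7, -0.8, 18.6]
grip_width: -0.0
```

The ear is on its rest: z is about 22.3 mm and the force is rising hard. I'll hold briefly, lift straight up and check.

Request:
{"api": "carry_out", "payload": {
  "targets": [
    [0, 0, 0, 0, 0, 0, 255],
    [0, 0, -5, 0, 0, 0, 255],
    [0, 0, -30, 0, 0, 0, 255],
    [0, 0, -40, 0, 0, 0, 255],
    [0, 0, -40, 0, 0, 0, 255]
  ]
}}

```text
clock: 8.97
position: [0.6198, -0.1614, 0.1369]
tool_rot: [-3.14, -0.001, 1.864]
force: [0.5, 0.3, 0.3]
grip_width: 0.0003
```

Request:
{"api": "carry_out", "payload": {
  "targets": [
    [-30, 0, -20, 0, 0, 0, 255],
    [-30, 0, -20, 0, 0, 0, 255],
    [-30, 0, -20, 0, 0, 0, 255],
    [0, 0, 0, 0, 0, 0, 255],
    [0, 0, 0, 0, 0, 0, 255]
  ]
}}

```text
clock: 9.38
position: [0.6467, -0.2497, 0.1971]
tool_rot: [3.141, 0.001, 1.862]
force: [-0.8, 0.9, -0.9]
grip_width: 0.0004
```

```bash
python3 - <<'E'
from h import *
f=wrist(); print(bot.observe()["position"]); save(f,"w2.png",1.5); plates(f)
W=cloud(f); m=(abs(W[...,2]-.034)<.004); m=cv2.morphologyEx(m.astype(np.uint8),cv2.MORPH_OPEN,np.ones((9,9)))
c,l,s,_=cv2.connectedComponentsWithStats(m); i=1+s[1:,4].argmax(); p=W[l==i]
k=np.linalg.lstsq(np.c_[p[:,:2],np.ones(len(p))],p[:,2],rcond=None)[0]; print("slope",k[:2])
c=np.array([.542,-.058]);t=np.radians(16);ex=np.array([np.cos(t),np.sin(t)]);ey=np.array([-ex[1],ex[0]])
for n,sx,sy in ((1,1,1),(2,-1,1),(3,-1,-1),(4,1,-1)):
    q=c+48*sx*ex/1e3+sy*.124*ey; d=np.hypot(*(np.moveaxis(W[...,:2]-q,-1,0)))
    print("ear",n,np.round(np.nanmedian(W[d<.004][:,2]),4),(d<.004).sum())
E
```

```text
[ 0.64646634 -0.24785939  0.1960496 ]
[ 139    0  132   60 6886] [ 0.5577 -0.1163  0.0345] ((557.1751708984375, -115.32994842529297), (130.69979858398438, 53.565250396728516), 16.571395874023438)
slope [-0.00104503  0.00541875]
ear 1 nan 0
ear 2 nan 0
ear 3 0.0354 42
ear 4 0.0228 42
  return np.nanmean(a, axis, out=out, keepdims=keepdims)
```

View pics/w2.png

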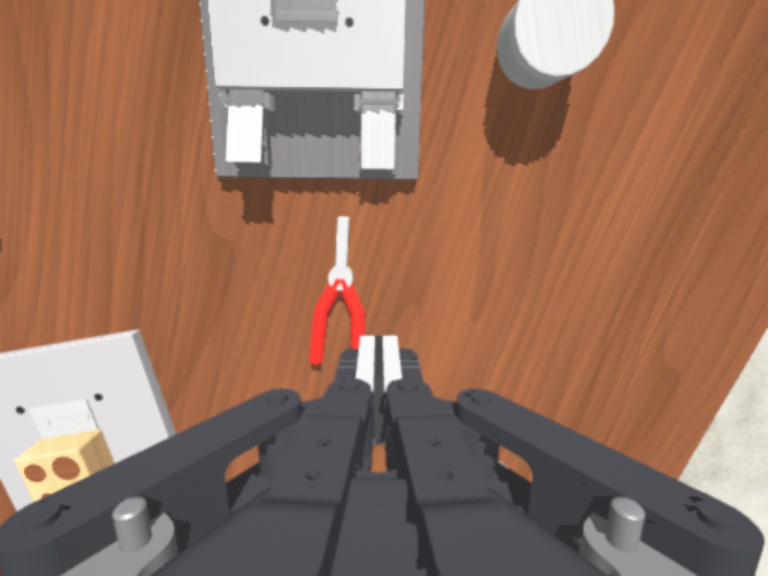

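Shim_4's ear at (378,140) is flat at 22.8 mm. Shim_3's ear at (245,135) still stands at 35.4 mm, the plate is level, and the pliers and tin haven't been touched.

```bash
python3 -c "
from workcell import bot
print(bot.job_done(), bot.observe()['clock'])"
```

```text
the job is handed in; nothing more can be done
the job is handed in; nothing more can be done
```

The rocking corner was corner_4, and I pressed its shim's ear flat and handed the job in at about 9.5 s. There was no verdict from the system.

- **Finding the corner:** I pressed corner_2 (70 N) and corner_1 (30 N), and neither gave. Corner_4 gave at 2–3 N and stopped hard about 3.7 mm down. I didn't press corner_3 after that.
- **Last checks:**
  - Shim_4's ear is flat at 22.8 mm (expected 23 mm).
  - Shim_3's ear still stands at 35.4 mm.
  - The plate's slope is about 0.005 rad, within the 0.015 rad limit.
- **Not re-measured:** Shims 1 and 2 were out of the last view; they weren't touched and looked up in the scene picture before the ear was pressed. I didn't measure the plate's position again, nor the tin, screwdriver and pliers. The arm touched none of those three.

None of the checks failed or disagreed.

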